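Stack the wax blocks in cutting order beside the microtome

TASK

Stack the four coloured wax blocks (yellow, red, blue, green) into one pile, wax side up, centred and square on the raised metal pad of the black queue plate. The coloured buttons on the plate give the cutting order: the white arrow runs from the block to be cut first, which must lie on top of the pile, to the one to be cut last, which lies at the bottom. Leave the white block where it is.

Things in the scene. Friction and masses are not known exactly. Their poses are not given: they have to be found in the camera images.
- pad_top (a point): queue plate: fixed black plate 150 (x) x 150 (y) x 12 mm on the table, with a raised metal pad 66 (x) x 50 (y) x 6 mm. This point: centre of the pad's top, 18 mm above the table; x, y along the plate's edges, z up. The row of four buttons lies at x = -90 mm from it, at y = +45, +15, -15, -45 mm. The white arrow beside the row points to -y: first button at y = +45 (tail), last at -45 (head)
- yellow_block (a point): yellow wax block, 40 to 70 g: yellow cassette 54 (x) x 38 (y) x 10 mm, lying flat, -x end sloped; on it a cream wax slab 30 x 26 x 6 mm (16 mm high in all). This point: its centre, 8 mm above its underside; x along the length, z up (wax side). Grip it across the 38 mm, by the cassette's long sides, low down; a block set on it rests on the wax
- red_block (a point): red wax block, 40 to 70 g: red cassette 54 (x) x 38 (y) x 10 mm, lying flat, -x end sloped; on it a cream wax slab 30 x 26 x 6 mm (16 mm high in all). This point: its centre, 8 mm above its underside; x along the length, z up (wax side). Grip it across the 38 mm, by the cassette's long sides, low down; a block set on it rests on the wax
- blue_block (a point): blue wax block, 40 to 70 g: blue cassette 54 (x) x 38 (y) x 10 mm, lying flat, -x end sloped; on it a cream wax slab 30 x 26 x 6 mm (16 mm high in all). This point: its centre, 8 mm above its underside; x along the length, z up (wax side). Grip it across the 38 mm, by the cassette's long sides, low down; a block set on it rests on the wax
- green_block (a point): green wax block, 40 to 70 g: green cassette 54 (x) x 38 (y) x 10 mm, lying flat, -x end sloped; on it a cream wax slab 30 x 26 x 6 mm (16 mm high in all). This point: its centre, 8 mm above its underside; x along the length, z up (wax side). Grip it across the 38 mm, by the cassette's long sides, low down; a block set on it rests on the wax
- white_block (a point): white wax block, 40 to 70 g: white cassette 54 (x) x 38 (y) x 10 mm, lying flat, -x end sloped; on it a cream wax slab 30 x 26 x 6 mm (16 mm high in all). This point: its centre, 8 mm above its underside; x along the length, z up (wax side). It has no button and is not to be moved
- button_yellow: yellow button: fixed round disc, 18 mm across, 4 mm high, in the row on the queue plate; origin at the centre of its underside
- button_red: red button: fixed round disc, 18 mm across, 4 mm high, in the row on the queue plate; origin at the centre of its underside
- button_blue: blue button: fixed round disc, 18 mm across, 4 mm high, in the row on the queue plate; origin at the centre of its underside
- button_green: green button: fixed round disc, 18 mm across, 4 mm high, in the row on the queue plate; origin at the centre of its underside
Mind the look-alikes: they are no part of the job. Of the things like the part that bears red_block, leave any that is purple; of the rest the smaller one is meant.

How it is judged:
By the outcome, as a careful person would: the job done as asked, in the order asked, and still so for the second after the job is handed in, with the robot touching nothing.
It also fails if it takes over 104 s, if anything falls off the work surface, if the arm or the gripper's body presses on something with over 40 N, if the wrist force passes 120 N, or if a joint passes its speed limit or range.

ROBOT

A 6-joint arm with a two-finger parallel gripper is mounted at the origin on the work surface. World frame = base frame: x ahead of the robot, y to its left, z up, the work surface at z = 0. Lengths are in mm, angles in rad, forces in N, time in s.
With the tool pointing down it reaches from about 300 to 825 mm from the base axis. Payload 5.4 kg.
Tool frame: the origin (TCP) lies midway between the tips of the shut fingers; the grasp point (between the pads) lies 19 mm behind it (grip_depth is the distance from the TCP to the grasp point, in mm); z points along the fingers, y is the line along which they close (so a half turn about z gives the same grasp; the last joint's range is limited). The gripper opens to 92 mm and grips with 3 to 60 N. Pads are 20 mm wide; open, the fingers measure 128 mm over their backs; the gripper's body (75 mm by 189 mm) begins 69 mm behind the grasp point.
Start: joints at [-1.446, 0.158, 1.597, -0, 1.386, -0.21], TCP at [188.91, -543.065, 214.601] pointing down, gripper open.
Joint ranges: [-2.91, 2.91], [-0.94, 2.29], [0.18, 2.7], [-1.29, 4.43], [0.17, 2.64], [-3, 3]. Speed limits (rad/s): [2.57, 2.57, 3.14, 3.14, 3.14, 3.14].

INTERFACE

Orientations are given as a unit quaternion [x, y, z, w].
In Python, from rig import get_obs, capture, get_calibration, job_done, find_in, place_of, grip_depth gives the robot as it stands.
- The arm moves only by the tool play_rows, never from a script. Its argument "motion" is a list of rows, each a list of 2 entries, a list of its own where there are three numbers: the shift along the tool's x, y, z as a fraction of full scale, then the turn, a rotation vector about the tool's x, y, z as a fraction of full scale. In form: [[[dx, dy, dz], [ax, ay, az]], ...]. A call has 1 to 12 rows; each row is the pose to reach, as a shift and turn from the pose commanded when the call began, along the tool's axes at that moment, turning the shorter way round; what a row does not reach only later rows make up. Full scale, the value 1, is 0.3 m for a shift and 360 degrees for a turn. A row lasts 1/10 s, in which the tool goes at most 50 mm and 8.59 degrees, less where a joint would pass 70% of its speed; a pose out of reach is approached as far as the arm can. A call with a number of a shift or a turn outside -1 to 1 is refused whole. A call with a gripper value outside its range is refused whole. "claw" is the gripper's target within -1 to 1 (shut at 1, half-way at 0, fully open at -1), set as the call begins (left out, the last holds). The fingers move at their own pace and stop on an object; "grip_force" is the grip in N (left out, the last holds). Time passes only in rows, so rows that repeat a pose let the fingers close. It gives the time, the measured TCP pose, the force, the opening and the grip force at its end, in the units of the state.
- get_obs(): the state, without advancing time (a new reading comes with each control period).
- capture(name): name is "side" or "top"; returns the picture (420x560x3 uint8, red, green, blue); there is no depth.
- get_calibration(name): a dict with "intrinsics" (3x3 intrinsics, pixels), "position" and "orientation" of the camera in the world. Camera axes: x right, y up, looking along -z (the intrinsics and any distortion apply to the point x, -y, -z); pixel columns grow to the right and rows downward; lengths in mm; the calibration is good to about 2 mm. A picture is of the moment at which its call begins. get_calibration takes no time and is no camera call.
- job_done(): hands the job in; it is judged then, once.
Trained networks look in the newest picture that a camera, given by its name, has taken for a name from the list of things; names that differ only in an ending like _2 or _b are one class to them, and where a whole thing is asked for, a point or a joint stands for the part that bears it (a point fixed in the world has none). Each returns a list of dicts, best first, with "p" (0 to 1); they miss things now and then, are a little off and sometimes report something else, mostly with a low value. They report only what shows in the picture. A call takes as long as a camera call. They do not tell look-alikes from the thing itself.
- find_in(name, camera): "xyz" ([x, y, z] in mm, in world coordinates, good to about 4 mm: the middle of the surface that is visible of it).
- place_of(name, camera): "xyz" ([x, y, z] in mm, in world coordinates, good to about 4 mm: a listed point, or the origin of a listed thing).
The state is a dict: "time": time; "joints": joint angles; "qd": joint speeds; "tau": joint torques, N m; "eef_pos": TCP position; "orientation": TCP orientation; "wrist_force": force on the tool from outside, world axes, zero at the start; "ft_torque": the same for the moment, N m; "finger_gap": opening from 0.0 (shut) to 1.0 (fully open); "grasp_force": force on a finger pad.
Only numpy, scipy, OpenCV 4.12 (cv2) and the standard library are available. Lean on these libraries where they do the work, as an engineer would, in place of code of your own. Each camera call takes 0.05 s, during which the arm holds its last target. There are 200 camera calls.

## Working session

There is one attempt and no reset: what is moved stays moved. The work goes in short steps, Python scripts to look and compute and a tool call to move; the robot and the scene stay as the last step left them, time stands still between calls to the robot, and variables do not carry over. Pictures are saved under pics/ and viewed, at most 14 in all, crops included, and the job is handed in when it is done.

Besides the shell and the picture viewer there is one more tool, called by a JSON object that holds its "op" and its "data". play_rows: Moves the arm, as the interface text tells. Its arguments: {"type":"object","properties":{"motion":{"type":"array"},"claw":{"type":"number"},"grip_force":{"type":"number"}},"required":["motion"]}

```bash
mkdir -p pics; ls; python3 - <<'E'
from rig import *
import cv2,numpy as np
for c in ("top","side"):
    im=capture(c); cv2.imwrite(f"pics/{c}0.png",cv2.cvtColor(im,cv2.COLOR_RGB2BGR))
    k=get_calibration(c); print(c,np.round(k["intrinsics"],1).tolist(),k["position"],k["orientation"],[x for x in k if x not in("intrinsics","position","orientation")])
o=get_obs(); print(o["eef_pos"],o["orientation"],o["time"],grip_depth)
for n in ["pad_top","yellow_block","red_block","blue_block","green_block","white_block","button_yellow","button_red","button_blue","button_green"]:
    print(n,[(np.round(d["xyz"]).tolist(),round(d["p"],2)) for d in place_of(n,"top")])
E
```

```text
pics
top [[379.1, 0.0, 280.2], [0.0, 379.1, 213.5], [0.0, 0.0, 1.0]] [387.26524566  24.30524484 739.24996525] [ 0.04875811 -0.057262   -0.69704273  0.71307443] []
side [[420.9, 0.0, 280.6], [0.0, 420.9, 210.8], [0.0, 0.0, 1.0]] [ 343.02645064 -698.83662288  499.48297066] [ 0.48781421 -0.05488755 -0.08229877  0.86732437] []
[ 188.84375596 -542.5191797   213.72587724] [ 9.86019798e-01  1.66626084e-01  3.90086738e-05 -8.39415496e-04] 0.1 18.700000000000003
pad_top [([502.0, -4.0, 18.0], 0.63)]
yellow_block [([576.0, -289.0, 6.0], 0.75)]
red_block [([515.0, 229.0, 7.0], 0.9), ([411.0, 176.0, 6.0], 0.68), ([604.0, 157.0, 13.0], 0.67), ([628.0, 313.0, 5.0], 0.33)]
blue_block [([419.0, -238.0, 4.0], 0.7)]
green_block [([626.0, 314.0, 8.0], 0.57)]
white_block [([393.0, 299.0, 7.0], 0.91)]
button_yellow [([408.0, 28.0, 15.0], 0.45)]
button_red [([422.0, -37.0, 14.0], 0.59)]
button_blue [([413.0, -7.0, 14.0], 0.48)]
button_green [([425.0, -64.0, 9.0], 0.44)]
```

View pics/top0.png

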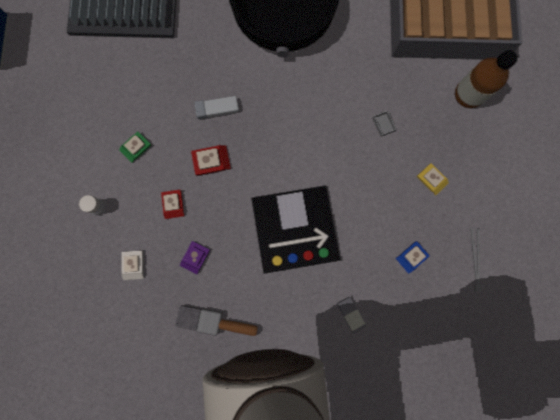

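View pics/side0.png

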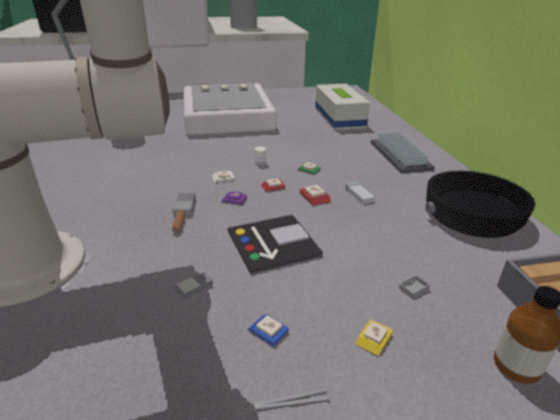

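The side and top views agree. In the top view, the arrow's tail is at left (270,245) and its head at right (327,237). Along it the buttons run yellow (277,261), blue (293,258), red (308,256), green (323,253). So yellow goes on top, then blue, then red, with green at the bottom.

Red candidates are the small one at (173,204), the larger one at (210,160) and the purple one at (195,257). By the description I take the small red at (173,204). The others are green at (135,147), blue at (413,257) and yellow at (433,178). White at (132,265) stays put.

```bash
cat > vis.py <<'E'
import cv2,numpy as np
from scipy.spatial.transform import Rotation as R
from scipy.optimize import minimize
from rig import *
def proj(P,cam):
    k=get_calibration(cam); M=R.from_quat(k["orientation"]).as_matrix()
    c=(np.asarray(P,float)-k["position"])@M; c=c*[1,-1,-1]
    u=c@np.array(k["intrinsics"]).T; return u[:,:2]/u[:,2:]
def ray(px,z,cam):
    k=get_calibration(cam); M=R.from_quat(k["orientation"]).as_matrix()
    d=np.linalg.inv(k["intrinsics"])@[px[0],px[1],1]; d=M@(d*[1,-1,-1])
    p=np.array(k["position"]); return p+d*(z-p[2])/d[2]
def box(L,W,z0,z1,cut=0,cx=0):
    return [[x,y,z] for z,c in((z0,0),(z1,cut)) for x in(cx-L/2+c,cx+L/2) for y in(-W/2,W/2)]
BLOCK=np.array(box(54,38,0,10,6)+box(30,26,10,16),float)
def place(model,x,y,t,z=0):
    c,s=np.cos(t),np.sin(t); return model@np.array([[c,s,0],[-s,c,0],[0,0,1]])+[x,y,z]
S=8
def sil(P,cam,o,shape):
    m=np.zeros(shape,np.uint8); h=cv2.convexHull(((proj(P,cam)+.5-o)*S).astype(np.float32))
    cv2.fillConvexPoly(m,np.round(h).astype(np.int32),255); return cv2.GaussianBlur(m,(0,0),S*.5)
def fit(mask,o,cam,model,guess,z=0):
    """mask: low-res float crop 0..1; o: crop origin px"""
    big=cv2.resize(mask.astype(np.float32),None,fx=S,fy=S,interpolation=cv2.INTER_LINEAR)
    big=(big>.5).astype(np.uint8)*255; big=cv2.GaussianBlur(big,(0,0),S*.5)
    f=lambda p:np.mean((sil(place(model,p[0],p[1],p[2]/50,z),cam,o,big.shape)/255.-big/255.)**2)
    best=None
    for t in np.arange(0,np.pi,np.pi/8):
        q=[guess[0],guess[1],50*t]
        r=minimize(f,q,method="Nelder-Mead",options=dict(initial_simplex=[q,[q[0]+6,q[1],q[2]],[q[0],q[1]+6,q[2]],[q[0],q[1],q[2]+10]],xatol=.05,fatol=1e-7))
        if best is None or r.fun<best.fun: best=r
    x,y,t=best.x; return x,y,t/50,best.fun
HUE={"yellow":(26,10),"red":(0,8),"blue":(112,12),"green":(70,18)}
def cmask(im,col,px,r=20):
    x0,y0=int(px[0])-r,int(px[1])-r; c=im[y0:y0+2*r,x0:x0+2*r]
    h=cv2.cvtColor(c,cv2.COLOR_RGB2HSV).astype(int); d=abs((h[...,0]-HUE[col][0]+90)%180-90)
    m=((d<=HUE[col][1])&(h[...,1]>120)&(h[...,2]>35)).astype(np.uint8)
    n,l,s,_=cv2.connectedComponentsWithStats(m); i=1+np.argmax(s[1:,4]); m=(l==i).astype(np.uint8)
    cs,_=cv2.findContours(m,cv2.RETR_EXTERNAL,cv2.CHAIN_APPROX_NONE)
    out=np.zeros_like(m); cv2.fillPoly(out,[cv2.convexHull(np.vstack(cs))],1)
    return out,np.array([x0,y0]),c
E
python3 - <<'E'
from vis import *
im=cv2.cvtColor(cv2.imread("pics/top0.png"),cv2.COLOR_BGR2RGB)
tiles=[]
for col,px in dict(green=(135,147),red=(173,204),blue=(413,257),yellow=(433,178)).items():
    m,o,c=cmask(im,col,px); g=ray(px,8,"top")
    x,y,t,e=fit(m,o,"top",BLOCK,g)
    print(col,np.round([x,y,np.degrees(t)],1),"err",round(e,4),"area",m.sum())
    b=cv2.resize(c,None,fx=9,fy=9,interpolation=cv2.INTER_NEAREST)
    for P in (BLOCK[:4],BLOCK[12:]):
        q=((proj(place(P,x,y,t),"top")+.5-o)*9)[[0,1,3,2]]
        cv2.polylines(b,[q.astype(np.int32)],True,(0,255,255),1)
    e0=(proj(place(np.array([[-27.,0,5]]),x,y,t),"top")[0]+.5-o)*9; cv2.circle(b,tuple(int(v) for v in e0),5,(255,0,255),-1)
    tiles.append(b)
big=np.hstack(tiles); big=np.vstack([np.hstack(tiles[:2]),np.hstack(tiles[2:])])
cv2.imwrite("pics/blocks.png",cv2.cvtColor(cv2.resize(big,(600,600)),cv2.COLOR_RGB2BGR))
c=im[175:280,240:350]; 
h=cv2.cvtColor(c,cv2.COLOR_RGB2HSV); m=(h[...,2]>100)&(h[...,1]<60); m[50:]=0
n,l,s,cc=cv2.connectedComponentsWithStats(m.astype(np.uint8)); i=1+np.argmax(s[1:,4]); print("pad",s[i],cc[i]+[240,175])
PAD=np.array(box(66,50,12,18),float)
o=np.array([240,175]); x,y,t,e=fit((l==i),o,"top",np.array(box(66,50,18,18),float),ray(cc[i]+o,18,"top")); print("pad fit",x,y,np.degrees(t),e)
m2=(h[...,2]<45); n,l,s,cc=cv2.connectedComponentsWithStats(m2.astype(np.uint8)); i=1+np.argmax(s[1:,4]); mm=(l==i).astype(np.uint8)
cs,_=cv2.findContours(mm,cv2.RETR_EXTERNAL,cv2.CHAIN_APPROX_NONE); pm=np.zeros_like(mm); cv2.fillPoly(pm,[cv2.convexHull(np.vstack(cs))],1)
print("plate",s[i]); print("plate fit",fit(pm,o,"top",np.array(box(150,150,0,12),float),ray(cc[i]+o,6,"top")))
b=cv2.resize(c,None,fx=5,fy=5)
q=((proj(place(PAD[4:],x,y,t),"top")+.5-o)*5)[[0,1,3,2]]; cv2.polylines(b,[q.astype(np.int32)],True,(255,0,0),1)
B=np.array([[-90,v,16] for v in(45,15,-15,-45)],float)
for p in ((proj(place(B,x,y,t),"top")+.5-o)*5): cv2.circle(b,tuple(int(v) for v in p),4,(255,255,255),-1)
cv2.imwrite("pics/pad.png",cv2.cvtColor(b,cv2.COLOR_RGB2BGR))
E
```

```text
green [626.8 310.8 -45.4] err 0.0212 area 483
red [513.9 229.  190.4] err 0.0042 area 569
blue [ 421.  -241.6  130.8] err 0.004 area 571
yellow [ 575.9 -286.8   45.3] err 0.0066 area 518
pad [ 38  17  30  33 791] [292.24020228 209.13274336]Traceback (most recent call last):
  File "<stdin>", line 20, in <module>
  File "vis.py", line 30, in fit
    r=minimize(f,q,method="Nelder-Mead",options=dict(initial_simplex=[q,[q[0]+6,q[1],q[2]],[q[0],q[1]+6,q[2]],[q[0],q[1],q[2]+10]],xatol=.05,fatol=1e-7))
    res = _minimize_neldermead(fun, x0, args, callback, bounds=bounds,
                               **options)
    fxr = func(xr)
    fx = function(np.copy(x), *(wrapper_args + args))
  File "vis.py", line 26, in <lambda>
    f=lambda p:np.mean((sil(place(model,p[0],p[1],p[2]/50,z),cam,o,big.shape)/255.-big/255.)**2)
                        ~~~^^^^^^^^^^^^^^^^^^^^^^^^^^^^^^^^^^^^^^^^^^^^^^^^^^
  File "vis.py", line 20, in sil
    m=np.zeros(shape,np.uint8); h=cv2.convexHull(((proj(P,cam)+.5-o)*S).astype(np.float32))
                                                   ~~~~^^^^^^^
  File "vis.py", line 6, in proj
    k=get_calibration(cam); M=R.from_quat(k["orientation"]).as_matrix()
ValueError: time passes only in moves, steps and waits
```

View pics/blocks.png

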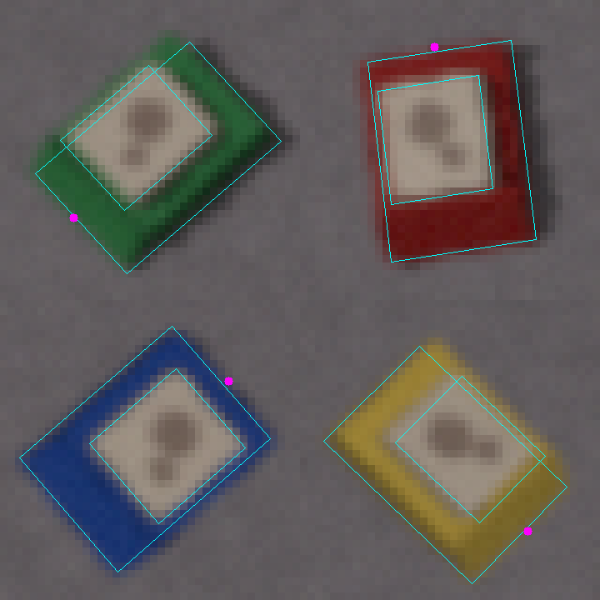

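The crops confirm the four blocks. The wax sits off-centre on each cassette and my green mask lost its dark edge, so I'll refit with the wax included.

```bash
cat > patch.py <<'E'
s=open("vis.py").read()
s=s.replace("def proj(P,cam):","import functools\nget_calibration=functools.lru_cache(None)(get_calibration)\ndef proj(P,cam):")
s=s[:s.index("HUE=")]+'''
def masks(im,col,px,r=20):
    x0,y0=int(px[0])-r,int(px[1])-r; c=im[y0:y0+2*r,x0:x0+2*r]
    b=cv2.resize(c,None,fx=S,fy=S,interpolation=cv2.INTER_CUBIC)
    h=cv2.cvtColor(b,cv2.COLOR_RGB2HSV).astype(int); hu={"yellow":24,"red":0,"blue":112,"green":70}[col]
    d=abs((h[...,0]-hu+90)%180-90); col_=(d<=16)&(h[...,1]>(100 if col!="green" else 70))&(h[...,2]>20)
    def main(m):
        n,l,s,_=cv2.connectedComponentsWithStats(m.astype(np.uint8)); return (l==1+np.argmax(s[1:,4])).astype(np.uint8)
    k=main(col_); cs,_=cv2.findContours(k,cv2.RETR_EXTERNAL,cv2.CHAIN_APPROX_NONE)
    u=np.zeros_like(k); cv2.fillPoly(u,[cv2.convexHull(np.vstack(cs))],1)
    w=main((h[...,2]>115)&(h[...,1]<90)&(u>0)); cs,_=cv2.findContours(w,cv2.RETR_EXTERNAL,cv2.CHAIN_APPROX_NONE)
    w2=np.zeros_like(w); cv2.fillPoly(w2,[cv2.convexHull(np.vstack(cs))],1)
    return u,w2,np.array([x0,y0]),b
def fit2(u,w,o,cam,guess,z=0):
    U,W=[cv2.GaussianBlur(m*255,(0,0),S*.5)/255. for m in(u,w)]
    def f(p):
        wax=box(30,26,16,16,cx=p[3]); bl=np.array(box(54,38,0,10,6)+wax,float)
        a=sil(place(bl,p[0],p[1],p[2]/50,z),cam,o,u.shape)/255.; b=sil(place(np.array(wax,float),p[0],p[1],p[2]/50,z),cam,o,u.shape)/255.
        return np.mean((a-U)**2)+.5*np.mean((b-W)**2)
    rs=[]
    for t in np.arange(0,2*np.pi,np.pi/6):
        q=np.array([guess[0],guess[1],50*t,3]); sx=np.vstack([q,q+np.diag([6,6,12,4])])
        r=minimize(f,q,method="Nelder-Mead",options=dict(initial_simplex=sx,xatol=.05,fatol=1e-7)); rs.append((r.fun,r.x[0],r.x[1],np.degrees(r.x[2]/50)%360,r.x[3]))
    return sorted(rs)
'''
open("vis.py","w").write(s)
E
python3 patch.py; cat > run2.py <<'E'
from vis import *
im=cv2.cvtColor(cv2.imread("pics/top0.png"),cv2.COLOR_BGR2RGB)
tiles=[]
for col,px in dict(green=(135,147),red=(173,204),blue=(413,257),yellow=(433,178)).items():
    u,w,o,b=masks(im,col,px); rs=fit2(u,w,o,"top",ray(px,8,"top"))
    seen=[]
    for r in rs:
        if r[0]<rs[0][0]*1.6 and not any(abs((r[3]-s+180)%360-180)<10 for s in seen): seen.append(r[3]); print(col,np.round(r,4))
    e,x,y,t,wx=rs[0]; t=np.radians(t)
    for P in (box(54,38,0,0),box(30,26,16,16,cx=wx)):
        q=((proj(place(np.array(P,float),x,y,t),"top")+.5-o)*S)[[0,1,3,2]]; cv2.polylines(b,[q.astype(np.int32)],True,(0,255,255),1)
    for m in (u,w):
        cs,_=cv2.findContours(m,0,1); cv2.drawContours(b,cs,-1,(255,0,255),1)
    tiles.append(b)
big=np.vstack([np.hstack(tiles[:2]),np.hstack(tiles[2:])])
cv2.imwrite("pics/blocks2.png",cv2.cvtColor(cv2.resize(big,(600,600)),cv2.COLOR_RGB2BGR))
o=np.array([240,175]); c=cv2.resize(im[175:285,240:350],None,fx=S,fy=S,interpolation=cv2.INTER_CUBIC); h=cv2.cvtColor(c,cv2.COLOR_RGB2HSV)
def main(m):
    n,l,s,_=cv2.connectedComponentsWithStats(m.astype(np.uint8)); k=(l==1+np.argmax(s[1:,4])).astype(np.uint8)
    cs,_=cv2.findContours(k,0,1); u=np.zeros_like(k); cv2.fillPoly(u,[cv2.convexHull(np.vstack(cs))],1); return u
m=h[...,2]>85; m[:12*S]=0; m[55*S:]=0; m[:,:30*S]=0; m[:,75*S:]=0
pad=main(m); pl=main(h[...,2]<48)
def fitm(m,model,g):
    M=cv2.GaussianBlur(m*255,(0,0),S*.5)/255.; f=lambda p:np.mean((sil(place(model,p[0],p[1],p[2]/50),"top",o,m.shape)/255.-M)**2)
    q=np.array(g); r=minimize(f,q,method="Nelder-Mead",options=dict(initial_simplex=np.vstack([q,q+np.diag([6,6,8])]),xatol=.05,fatol=1e-8)); return r.x[0],r.x[1],np.degrees(r.x[2]/50),r.fun
PAD=np.array(box(66,50,18,18),float); a=fitm(pad,PAD,[502,-4,4]); print("pad",np.round(a,4))
pf=fitm(pl,np.array(box(150,150,0,12),float),[465,-10,4]); print("plate",np.round(pf,4))
x,y,t=a[0],a[1],np.radians(a[2])
q=((proj(place(PAD,x,y,t)[:4],"top")+.5-o)*S)[[0,1,3,2]]; cv2.polylines(c,[q.astype(np.int32)],True,(255,0,0),1)
q=((proj(place(np.array(box(150,150,12,12),float)[:4],pf[0],pf[1],np.radians(pf[2])),"top")+.5-o)*S)[[0,1,3,2]]; cv2.polylines(c,[q.astype(np.int32)],True,(255,255,0),1)
for p in ((proj(place(np.array([[-90,v,16] for v in(45,15,-15,-45)],float),x,y,t),"top")+.5-o)*S): cv2.circle(c,tuple(int(v) for v in p),4,(255,255,255),-1)
cv2.imwrite("pics/pad.png",cv2.cvtColor(cv2.resize(c,(600,600)),cv2.COLOR_RGB2BGR))
E
python3 run2.py
```

```text
green [4.200000e-03 6.270837e+02 3.112562e+02 3.158109e+02 2.114000e+00]
green [ 5.600000e-03  6.274150e+02  3.110365e+02  1.362420e+02 -2.051700e+00]
red [ 2.100000e-03  5.140694e+02  2.289397e+02  1.906829e+02 -9.413000e-01]
red [2.700000e-03 5.125288e+02 2.286708e+02 1.033980e+01 2.491300e+00]
blue [ 4.000000e-03  4.199288e+02 -2.403519e+02  3.107703e+02  1.740300e+00]
blue [ 4.300000e-03  4.208772e+02 -2.417029e+02  1.304962e+02 -4.509000e-01]
yellow [ 4.600000e-03  5.756606e+02 -2.862702e+02  4.452750e+01  2.881400e+00]
pad [ 5.039154e+02 -5.391800e+00  1.123800e+01  3.000000e-04]
plate [ 4.695133e+02 -1.323930e+01  1.097190e+01  1.100000e-03]
```

View pics/blocks2.png

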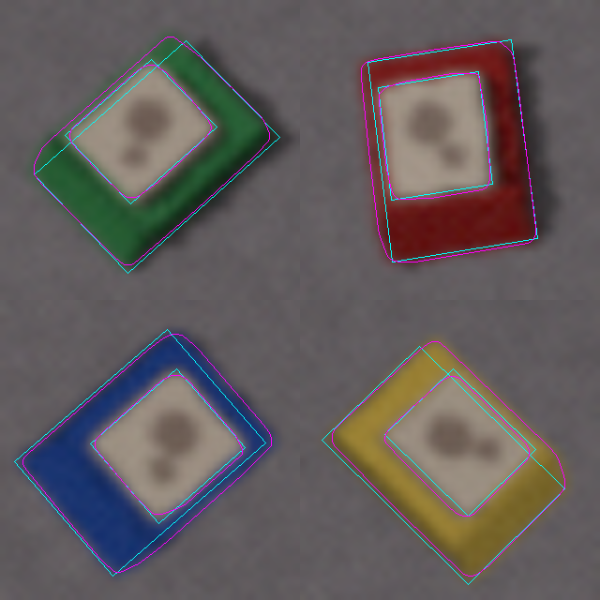

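View pics/pad.png

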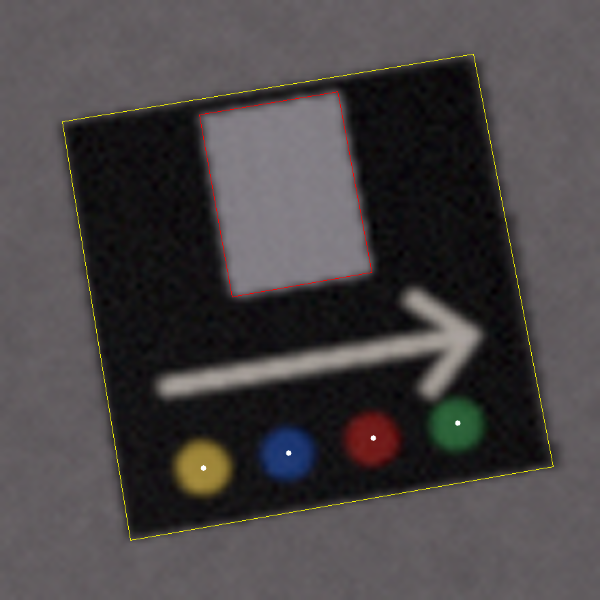

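The refit is consistent. The wax offset comes out at about +2.3 mm toward +x on every block, and the modelled button positions land on the buttons. Next is a small planner for the move numbers.

```bash
cat > plan.py <<'E'
# usage: plan.py [base x y z phi] -- targets "x,y,z,phi" ; base = commanded pose (kept in cmd.txt, updated to the last target as rounded)
import sys,numpy as np,os
b=np.loadtxt("cmd.txt") if os.path.exists("cmd.txt") else np.array([188.91,-543.065,214.601,np.degrees(2*np.arctan2(.166626,.98602))])
f=np.radians(b[3]); X=np.array([np.cos(f),np.sin(f),0]); Y=np.array([np.sin(f),-np.cos(f),0]); Z=np.array([0,0,-1])
for a in sys.argv[1:]:
    t=np.array([float(v) for v in a.split(",")]); d=t[:3]-b[:3]; s=np.round(np.array([d@X,d@Y,d@Z])/300,4)
    w=round(-(((t[3]-b[3]+180)%360)-180)/360,4); print([s.tolist(),[0,0,w]],"rows~",np.ceil(max(np.linalg.norm(d)/50,abs(w)*360/8.59)))
    e=np.r_[b[:3]+300*(s[0]*X+s[1]*Y+s[2]*Z),b[3]-w*360]
np.savetxt("cmd.txt",e); print("cmd",np.round(e,2))
E
python3 plan.py 400,-290,180,60; python3 plan.py 520,-40,180,100;python3 plan.py 590,220,150,135.8; python3 plan.py 627,311,80,135.8 627,311,20,135.8 627,311,2.5,135.8
```

```text
[[0.9417, -0.5655, 0.1153], [0, 0, np.float64(-0.1134)]] rows~ 7.0
cmd [ 399.99 -290.    180.01   60.01]
[[0.9217, -0.0701, 0.0], [0, 0, np.float64(-0.1111)]] rows~ 6.0
cmd [520.   -40.01 180.01 100.  ]
[[0.813, 0.3803, 0.1], [0, 0, np.float64(-0.0994)]] rows~ 6.0
cmd [589.99 220.   150.01 135.79]
[[0.1231, 0.3035, 0.2334], [0, 0, np.float64(-0.0)]] rows~ 3.0
[[0.1231, 0.3035, 0.4334], [0, 0, np.float64(-0.0)]] rows~ 4.0
[[0.1231, 0.3035, 0.4917], [0, 0, np.float64(-0.0)]] rows~ 4.0
cmd [627.01 311.01   2.5  135.79]
```

{"op": "play_rows", "data": {"motion": [[[0.9417,-0.5655,0.1153],[0,0,-0.1134]],[[0.9417,-0.5655,0.1153],[0,0,-0.1134]],[[0.9417,-0.5655,0.1153],[0,0,-0.1134]],[[0.9417,-0.5655,0.1153],[0,0,-0.1134]],[[0.9417,-0.5655,0.1153],[0,0,-0.1134]],[[0.9417,-0.5655,0.1153],[0,0,-0.1134]],[[0.9417,-0.5655,0.1153],[0,0,-0.1134]],[[0.9417,-0.5655,0.1153],[0,0,-0.1134]],[[0.9417,-0.5655,0.1153],[0,0,-0.1134]],[[0.9417,-0.5655,0.1153],[0,0,-0.1134]]], "claw": -1}}

```text
time: 1.6
eef_pos: [399.6, -291.0, 180.3]
orientation: [0.866, 0.5, -0.0, 0.0]
wrist_force: [0.8, -0.2, -0.2]
finger_gap: 0.997
grasp_force: 0.0
```

{"op": "play_rows", "data": {"motion": [[[0.9217,-0.0701,0.0],[0,0,-0.1111]],[[0.9217,-0.0701,0.0],[0,0,-0.1111]],[[0.9217,-0.0701,0.0],[0,0,-0.1111]],[[0.9217,-0.0701,0.0],[0,0,-0.1111]],[[0.9217,-0.0701,0.0],[0,0,-0.1111]],[[0.9217,-0.0701,0.0],[0,0,-0.1111]],[[0.9217,-0.0701,0.0],[0,0,-0.1111]],[[0.9217,-0.0701,0.0],[0,0,-0.1111]],[[0.9217,-0.0701,0.0],[0,0,-0.1111]]]}}

```text
time: 2.5
eef_pos: [519.7, -41.8, 180.0]
orientation: [0.644, 0.765, -0.0, 0.0]
wrist_force: [0.4, 0.4, 0.5]
finger_gap: 1.0
grasp_force: 0.0
```

{"op": "play_rows", "data": {"motion": [[[0.813,0.3803,0.1],[0,0,-0.0994]],[[0.813,0.3803,0.1],[0,0,-0.0994]],[[0.813,0.3803,0.1],[0,0,-0.0994]],[[0.813,0.3803,0.1],[0,0,-0.0994]],[[0.813,0.3803,0.1],[0,0,-0.0994]],[[0.813,0.3803,0.1],[0,0,-0.0994]],[[0.813,0.3803,0.1],[0,0,-0.0994]],[[0.813,0.3803,0.1],[0,0,-0.0994]],[[0.813,0.3803,0.1],[0,0,-0.0994]]]}}

```text
time: 3.4
eef_pos: [590.3, 217.9, 150.2]
orientation: [0.377, 0.926, -0.0, 0.0]
wrist_force: [0.1, 0.4, -0.0]
finger_gap: 0.998
grasp_force: 0.0
```

{"op": "play_rows", "data": {"motion": [[[0.1231,0.3035,0.2334],[0,0,0]],[[0.1231,0.3035,0.2334],[0,0,0]],[[0.1231,0.3035,0.2334],[0,0,0]],[[0.1231,0.3035,0.2334],[0,0,0]],[[0.1231,0.3035,0.2334],[0,0,0]],[[0.1231,0.3035,0.4334],[0,0,0]],[[0.1231,0.3035,0.4334],[0,0,0]],[[0.1231,0.3035,0.4334],[0,0,0]]]}}

```text
time: 4.2
eef_pos: [625.3, 309.1, 18.5]
orientation: [0.377, 0.926, -0.002, -0.002]
wrist_force: [-0.7, 0.1, -0.2]
finger_gap: 1.0
grasp_force: 0.0
```

```bash
python3 - <<'E'
from vis import *
im=capture("side"); o=get_obs(); print(o["eef_pos"],o["qd"])
b=cv2.resize(im[120:200,260:380],None,fx=6,fy=6,interpolation=cv2.INTER_CUBIC); cv2.imwrite("pics/s1.png",cv2.cvtColor(b,cv2.COLOR_RGB2BGR))
E
```

```text
[626.9326475  309.88896046  20.66641963] [ 0.00810069 -0.02457395 -0.04371779  0.00169829 -0.00552431  0.00021429]
```

View pics/s1.png

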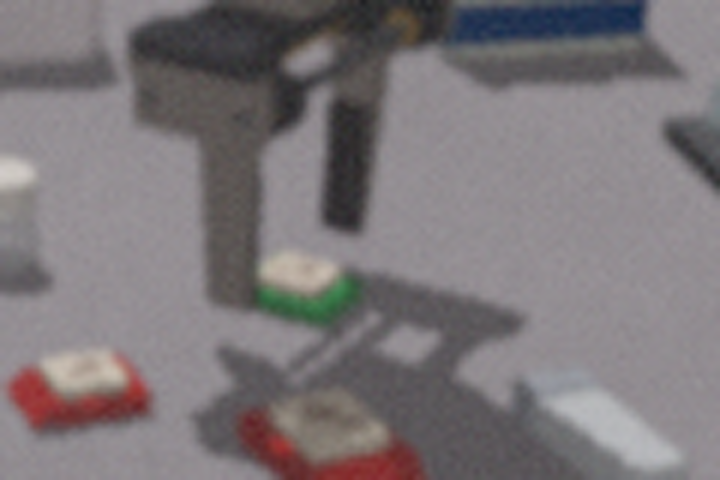

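The side crop shows the fingers straddling the green block at about (305,285) in the crop, with the dark pads reaching to the tips. Now lower and grip.

{"op": "play_rows", "data": {"motion": [[[0,0,0.0583],[0,0,0]],[[0,0,0.0583],[0,0,0]],[[0,0,0.0583],[0,0,0]],[[0,0,0.0583],[0,0,0]]]}}

```text
time: 4.65
eef_pos: [627.5, 311.2, 3.2]
orientation: [0.376, 0.926, 0.0, 0.0]
wrist_force: [0.1, -0.4, 0.2]
finger_gap: 1.004
grasp_force: 0.0
```

{"op": "play_rows", "data": {"motion": [[[0,0,0],[0,0,0]],[[0,0,0],[0,0,0]],[[0,0,0],[0,0,0]],[[0,0,0],[0,0,0]],[[0,0,0],[0,0,0]],[[0,0,0],[0,0,0]],[[0,0,0],[0,0,0]],[[0,0,0],[0,0,0]],[[0,0,0],[0,0,0]],[[0,0,0],[0,0,0]]], "claw": 1, "grip_force": 20}}

```text
time: 5.65
eef_pos: [627.0, 311.0, 2.5]
orientation: [0.376, 0.926, 0.0, 0.0]
wrist_force: [0.5, -0.2, -1.1]
finger_gap: 0.408
grasp_force: 20.0
```

```bash
echo "627.01 311.01 2.5 135.79">cmd.txt; python3 plan.py 620,290,60,135.8 560,140,140,160; python3 plan.py 503.9,-5.4,80,191.1 503.9,-5.4,40,191.1; python3 plan.py 503.9,-5.4,21,191.1
```

```text
[[-0.0321, -0.0665, -0.1917], [0, 0, np.float64(-0.0)]] rows~ 2.0
[[-0.2374, -0.5643, -0.4583], [0, 0, np.float64(-0.0673)]] rows~ 5.0
cmd [560.02 140.   139.99 160.02]
[[0.0102, -0.5194, 0.2], [0, 0, np.float64(-0.0863)]] rows~ 4.0
[[0.0102, -0.5194, 0.3333], [0, 0, np.float64(-0.0863)]] rows~ 4.0
cmd [503.89  -5.39  40.   191.09]
[[-0.0, -0.0, 0.0633], [0, 0, np.float64(-0.0)]] rows~ 1.0
cmd [503.89  -5.39  21.01 191.09]
```

{"op": "play_rows", "data": {"motion": [[[0,0,-0.1],[0,0,0]],[[-0.0321,-0.0665,-0.1917],[0,0,0]],[[-0.2374,-0.5643,-0.4583],[0,0,-0.0673]],[[-0.2374,-0.5643,-0.4583],[0,0,-0.0673]],[[-0.2374,-0.5643,-0.4583],[0,0,-0.0673]],[[-0.2374,-0.5643,-0.4583],[0,0,-0.0673]],[[-0.2374,-0.5643,-0.4583],[0,0,-0.0673]],[[-0.2374,-0.5643,-0.4583],[0,0,-0.0673]]]}}

```text
time: 6.45
eef_pos: [560.2, 139.9, 140.2]
orientation: [0.174, 0.985, 0.0, 0.0]
wrist_force: [0.3, 0.0, -0.6]
finger_gap: 0.409
grasp_force: 20.0
```

{"op": "play_rows", "data": {"motion": [[[0.0102,-0.5194,0.2],[0,0,-0.0863]],[[0.0102,-0.5194,0.2],[0,0,-0.0863]],[[0.0102,-0.5194,0.2],[0,0,-0.0863]],[[0.0102,-0.5194,0.2],[0,0,-0.0863]],[[0.0102,-0.5194,0.2],[0,0,-0.0863]],[[0.0102,-0.5194,0.2],[0,0,-0.0863]],[[0.0102,-0.5194,0.2],[0,0,-0.0863]],[[0.0102,-0.5194,0.3333],[0,0,-0.0863]],[[0.0102,-0.5194,0.3333],[0,0,-0.0863]],[[0.0102,-0.5194,0.3333],[0,0,-0.0863]]]}}

```text
time: 7.45
eef_pos: [503.7, -4.3, 40.0]
orientation: [-0.097, 0.995, 0.0, -0.001]
wrist_force: [0.3, 0.2, 0.4]
finger_gap: 0.41
grasp_force: 20.0
```

{"op": "play_rows", "data": {"motion": [[[0,0,0.02],[0,0,0]],[[0,0,0.04],[0,0,0]],[[0,0,0.05],[0,0,0]],[[0,0,0.06],[0,0,0]],[[0,0,0.0633],[0,0,0]],[[0,0,0.0633],[0,0,0]],[[0,0,0.0633],[0,0,0]],[[0,0,0.0633],[0,0,0]]]}}

```text
time: 8.25
eef_pos: [504.1, -5.5, 21.2]
orientation: [-0.097, 0.995, -0.0, 0.0]
wrist_force: [-0.2, 0.2, -0.6]
finger_gap: 0.412
grasp_force: 20.0
```

{"op": "play_rows", "data": {"motion": [[[0,0,0.0012],[0,0,0]],[[0,0,0.0012],[0,0,0]],[[0,0,0.0012],[0,0,0]],[[0,0,0.0012],[0,0,0]],[[0,0,0.0012],[0,0,0]],[[0,0,-0.1],[0,0,0]],[[0,0,-0.25],[0,0,0]],[[0,0,-0.33],[0,0,0]],[[0,0,-0.33],[0,0,0]]], "claw": -0.3}}

```text
time: 9.15
eef_pos: [507.0, -6.1, 124.3]
orientation: [-0.097, 0.995, -0.001, 0.004]
wrist_force: [1.1, -1.1, 0.2]
finger_gap: 0.65
grasp_force: 0.0
```

```bash
echo "503.89 -5.39 120.01 191.09">cmd.txt; python3 plan.py 512.5,228.7,90,190.3 512.5,228.7,25,190.3
```

```text
[[-0.1783, 0.7602, 0.1], [0, 0, np.float64(0.0022)]] rows~ 5.0
[[-0.1783, 0.7602, 0.3167], [0, 0, np.float64(0.0022)]] rows~ 6.0
cmd [512.51 228.7   25.   190.3 ]
```

{"op": "play_rows", "data": {"motion": [[[-0.1783,0.7602,0.1],[0,0,0.0022]],[[-0.1783,0.7602,0.1],[0,0,0.0022]],[[-0.1783,0.7602,0.1],[0,0,0.0022]],[[-0.1783,0.7602,0.1],[0,0,0.0022]],[[-0.1783,0.7602,0.1],[0,0,0.0022]],[[-0.1783,0.7602,0.1],[0,0,0.0022]],[[-0.1783,0.7602,0.1],[0,0,0.0022]],[[-0.1783,0.7602,0.3167],[0,0,0.0022]],[[-0.1783,0.7602,0.3167],[0,0,0.0022]],[[-0.1783,0.7602,0.3167],[0,0,0.0022]],[[-0.1783,0.7602,0.3167],[0,0,0.0022]]], "claw": -0.8}}

```text
time: 10.25
eef_pos: [512.9, 227.9, 25.6]
orientation: [-0.089, 0.996, -0.0, -0.0]
wrist_force: [0.3, 0.4, 0.3]
finger_gap: 0.902
grasp_force: 0.0
```

```bash
python3 - <<'E'
from vis import *
im=capture("top"); im2=capture("side"); px=proj([[503.9,-5.4,26]],"top")[0]
u,w,o,b=masks(im,"green",px); r=fit2(u,w,o,"top",(504,-5),18); print(np.round(r[:3],3))
for P,c in ((place(np.array(box(54,38,18,18),float),503.9,-5.4,np.radians(11.1)),(255,0,0)),):
    q=((proj(P,"top")+.5-o)*S)[[0,1,3,2]]; cv2.polylines(b,[q.astype(np.int32)],True,c,1)
s=cv2.resize(im2[130:270,210:370],None,fx=3,fy=320/140,interpolation=cv2.INTER_CUBIC)
cv2.imwrite("pics/g1.png",cv2.cvtColor(np.hstack([b,s[:320]]),cv2.COLOR_RGB2BGR))
E
```

```text
[[ 1.80000e-02  5.04260e+02 -4.99400e+00  1.91466e+02  8.00000e-02]
 [ 1.90000e-02  5.04246e+02 -4.75300e+00  1.91940e+02  6.88000e-01]
 [ 1.90000e-02  5.04459e+02 -4.90800e+00  1.90715e+02  2.75000e-01]]
```

View pics/g1.png

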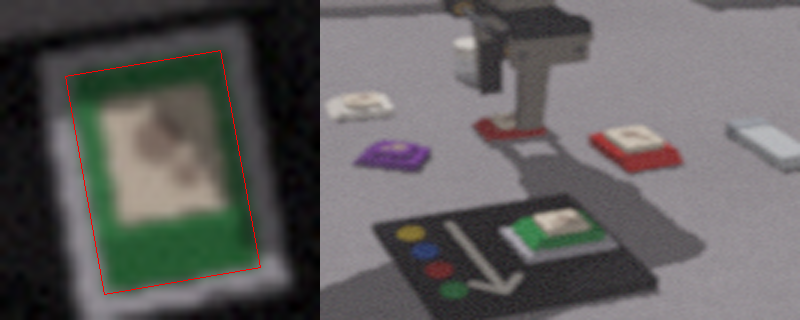

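Green sits square on the pad: the red outline matches its edges at (65..260, 50..295) in the crop, with the slope toward the buttons. On to red.

{"op": "play_rows", "data": {"motion": [[[0,0,0.05],[0,0,0]],[[0,0,0.075],[0,0,0]],[[0,0,0.075],[0,0,0]],[[0,0,0.075],[0,0,0]]]}}

```text
time: 10.75
eef_pos: [512.2, 228.7, 2.1]
orientation: [-0.09, 0.996, -0.0, -0.0]
wrist_force: [-0.9, 0.0, -0.1]
finger_gap: 0.901
grasp_force: 0.0
```

{"op": "play_rows", "data": {"motion": [[[0,0,0],[0,0,0]],[[0,0,0],[0,0,0]],[[0,0,0],[0,0,0]],[[0,0,0],[0,0,0]],[[0,0,0],[0,0,0]],[[0,0,0],[0,0,0]],[[0,0,0],[0,0,0]],[[0,0,0],[0,0,0]],[[0,0,0],[0,0,0]],[[0,0,0],[0,0,0]]], "claw": 1, "grip_force": 20}}

```text
time: 11.75
eef_pos: [512.6, 228.7, 2.5]
orientation: [-0.09, 0.996, 0.0, 0.0]
wrist_force: [-0.9, 0.3, 0.1]
finger_gap: 0.41
grasp_force: 20.0
```

```bash
echo "512.51 228.7 2.5 190.3">cmd.txt; python3 plan.py 512.5,228.7,100,190.3 503.9,-5.4,100,191.1; python3 plan.py 503.9,-5.4,50,191.1 503.9,-5.4,36.8,191.1; echo BLUE;  echo "503.9 -5.4 136.8 191.1">cmd.txt; python3 plan.py 419.9,-240.4,100,130.8 419.9,-240.4,25,130.8
```

```text
[[0.0, 0.0, -0.325], [0, 0, np.float64(-0.0)]] rows~ 2.0
[[0.1678, -0.7626, -0.325], [0, 0, np.float64(-0.0022)]] rows~ 6.0
cmd [503.89  -5.39 100.   191.09]
[[-0.0, -0.0, 0.1667], [0, 0, np.float64(-0.0)]] rows~ 2.0
[[-0.0, -0.0, 0.2107], [0, 0, np.float64(-0.0)]] rows~ 2.0
cmd [503.89  -5.39  36.79 191.09]
BLUE
[[0.4256, -0.7148, 0.1227], [0, 0, np.float64(0.1675)]] rows~ 8.0
[[0.4256, -0.7148, 0.3727], [0, 0, np.float64(0.1675)]] rows~ 8.0
cmd [ 419.89 -240.41   24.99  130.8 ]
```

{"op": "play_rows", "data": {"motion": [[[0,0,-0.12],[0,0,0]],[[0,0,-0.25],[0,0,0]],[[0.1678,-0.7626,-0.325],[0,0,-0.0022]],[[0.1678,-0.7626,-0.325],[0,0,-0.0022]],[[0.1678,-0.7626,-0.325],[0,0,-0.0022]],[[0.1678,-0.7626,-0.325],[0,0,-0.0022]],[[0.1678,-0.7626,-0.325],[0,0,-0.0022]],[[0.1678,-0.7626,-0.325],[0,0,-0.0022]],[[0.1678,-0.7626,-0.325],[0,0,-0.0022]],[[0.1678,-0.7626,-0.325],[0,0,-0.0022]],[[0.1678,-0.7626,-0.325],[0,0,-0.0022]]]}}

```text
time: 12.85
eef_pos: [503.6, -4.0, 99.6]
orientation: [-0.098, 0.995, 0.0, -0.0]
wrist_force: [-0.1, 0.8, -0.6]
finger_gap: 0.408
grasp_force: 20.0
```

{"op": "play_rows", "data": {"motion": [[[0,0,0.09],[0,0,0]],[[0,0,0.1667],[0,0,0]],[[0,0,0.1667],[0,0,0]],[[0,0,0.1667],[0,0,0]],[[0,0,0.18],[0,0,0]],[[0,0,0.19],[0,0,0]],[[0,0,0.2],[0,0,0]],[[0,0,0.2107],[0,0,0]],[[0,0,0.2107],[0,0,0]],[[0,0,0.2107],[0,0,0]]]}}

```text
time: 13.85
eef_pos: [503.8, -5.4, 36.8]
orientation: [-0.096, 0.995, 0.0, -0.0]
wrist_force: [-0.2, 1.1, -0.5]
finger_gap: 0.411
grasp_force: 20.0
```

{"op": "play_rows", "data": {"motion": [[[0,0,0],[0,0,0]],[[0,0,0],[0,0,0]],[[0,0,0],[0,0,0]],[[0,0,0],[0,0,0]],[[0,0,0],[0,0,0]],[[0,0,-0.1],[0,0,0]],[[0,0,-0.25],[0,0,0]],[[0,0,-0.3333],[0,0,0]],[[0,0,-0.3333],[0,0,0]]], "claw": -0.3}}

```text
time: 14.75
eef_pos: [507.0, -6.1, 141.3]
orientation: [-0.097, 0.995, -0.002, 0.004]
wrist_force: [0.1, -0.1, 0.5]
finger_gap: 0.652
grasp_force: 0.0
```

{"op": "play_rows", "data": {"motion": [[[0.4256,-0.7148,0.1227],[0,0,0.1675]],[[0.4256,-0.7148,0.1227],[0,0,0.1675]],[[0.4256,-0.7148,0.1227],[0,0,0.1675]],[[0.4256,-0.7148,0.1227],[0,0,0.1675]],[[0.4256,-0.7148,0.1227],[0,0,0.1675]],[[0.4256,-0.7148,0.1227],[0,0,0.1675]],[[0.4256,-0.7148,0.1227],[0,0,0.1675]],[[0.4256,-0.7148,0.1227],[0,0,0.1675]],[[0.4256,-0.7148,0.3727],[0,0,0.1675]],[[0.4256,-0.7148,0.3727],[0,0,0.1675]],[[0.4256,-0.7148,0.3727],[0,0,0.1675]],[[0.4256,-0.7148,0.3727],[0,0,0.1675]]], "claw": -0.8}}

```text
time: 15.95
eef_pos: [419.7, -239.9, 25.0]
orientation: [0.415, 0.91, 0.0, -0.0]
wrist_force: [0.0, 0.1, -0.7]
finger_gap: 0.898
grasp_force: 0.0
```

```bash
python3 - <<'E'
from vis import *
im=capture("top"); im2=capture("side"); px=proj([[503.9,-5.4,42]],"top")[0]; print(get_obs()["eef_pos"])
u,w,o,b=masks(im,"red",px); r=fit2(u,w,o,"top",(504,-5),34); print(np.round(r[:3],3))
q=((proj(place(np.array(box(54,38,34,34),float),503.9,-5.4,np.radians(11.1)),"top")+.5-o)*S)[[0,1,3,2]]; cv2.polylines(b,[q.astype(np.int32)],True,(0,255,255),1)
s=cv2.resize(im2[200:360,220:380],(320,320),interpolation=cv2.INTER_CUBIC)
cv2.imwrite("pics/r1.png",cv2.cvtColor(np.hstack([b,s]),cv2.COLOR_RGB2BGR))
E
```

```text
[ 420.97842048 -241.2105838    26.60747032]
[[ 3.00000e-03  5.04704e+02 -5.47600e+00  1.07530e+01  1.71700e+00]
 [ 3.00000e-03  5.04877e+02 -5.56400e+00  1.13890e+01  1.85300e+00]
 [ 3.00000e-03  5.04809e+02 -5.36800e+00  1.14450e+01  1.90800e+00]]
```

View pics/r1.png

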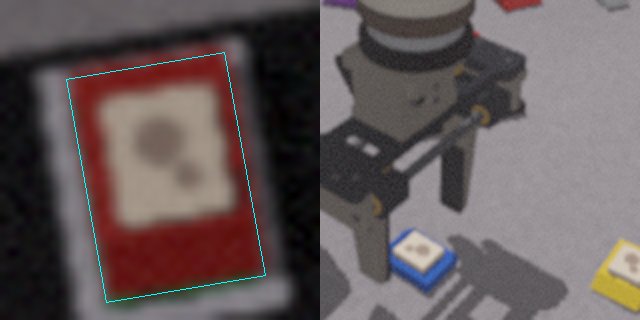

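Red lies within about 1 mm of the target outline on top of green (crop left). The blue block at (422,258) in the right-hand crop is between the fingers.

{"op": "play_rows", "data": {"motion": [[[0,0,0.05],[0,0,0]],[[0,0,0.075],[0,0,0]],[[0,0,0.075],[0,0,0]],[[0,0,0.075],[0,0,0]]]}}

```text
time: 16.45
eef_pos: [420.2, -240.7, 3.1]
orientation: [0.416, 0.909, -0.0, 0.0]
wrist_force: [-0.1, -0.1, 0.3]
finger_gap: 0.9
grasp_force: 0.0
```

{"op": "play_rows", "data": {"motion": [[[0,0,0],[0,0,0]],[[0,0,0],[0,0,0]],[[0,0,0],[0,0,0]],[[0,0,0],[0,0,0]],[[0,0,0],[0,0,0]],[[0,0,0],[0,0,0]],[[0,0,0],[0,0,0]],[[0,0,0],[0,0,0]],[[0,0,0],[0,0,0]],[[0,0,0],[0,0,0]]], "claw": 1, "grip_force": 20}}

```text
time: 17.45
eef_pos: [419.8, -240.4, 2.5]
orientation: [0.416, 0.909, 0.0, -0.0]
wrist_force: [0.4, -0.2, 0.3]
finger_gap: 0.409
grasp_force: 20.0
```

```bash
echo "419.89 -240.41 2.5 130.8">cmd.txt; python3 plan.py 419.9,-240.4,110,130.8 503.9,-5.4,110,191.1; python3 plan.py 503.9,-5.4,65,191.1 503.9,-5.4,52.8,191.1; echo YEL;  echo "503.9 -5.4 142.8 191.1">cmd.txt; python3 plan.py 575.7,-286.3,110,224.5 575.7,-286.3,25,224.5
```

```text
[[0.0, 0.0, -0.3583], [0, 0, np.float64(-0.0)]] rows~ 3.0
[[0.41, 0.7239, -0.3583], [0, 0, np.float64(-0.1675)]] rows~ 8.0
cmd [503.92  -5.4  109.99 191.1 ]
[[0.0001, -0.0, 0.15], [0, 0, np.float64(0.0)]] rows~ 1.0
[[0.0001, -0.0, 0.1906], [0, 0, np.float64(0.0)]] rows~ 2.0
cmd [503.89  -5.4   52.81 191.1 ]
YEL
[[-0.0546, -0.9649, 0.1093], [0, 0, np.float64(-0.0928)]] rows~ 6.0
[[-0.0546, -0.9649, 0.3927], [0, 0, np.float64(-0.0928)]] rows~ 7.0
cmd [ 575.7  -286.3    24.99  224.51]
```

{"op": "play_rows", "data": {"motion": [[[0,0,-0.12],[0,0,0]],[[0,0,-0.25],[0,0,0]],[[0,0,-0.3583],[0,0,0]],[[0.41,0.7239,-0.3583],[0,0,-0.1675]],[[0.41,0.7239,-0.3583],[0,0,-0.1675]],[[0.41,0.7239,-0.3583],[0,0,-0.1675]],[[0.41,0.7239,-0.3583],[0,0,-0.1675]],[[0.41,0.7239,-0.3583],[0,0,-0.1675]],[[0.41,0.7239,-0.3583],[0,0,-0.1675]],[[0.41,0.7239,-0.3583],[0,0,-0.1675]],[[0.41,0.7239,-0.3583],[0,0,-0.1675]],[[0.41,0.7239,-0.3583],[0,0,-0.1675]]]}}

```text
time: 18.65
eef_pos: [503.7, -5.5, 109.8]
orientation: [-0.095, 0.996, 0.0, -0.0]
wrist_force: [0.3, -0.2, -0.9]
finger_gap: 0.412
grasp_force: 20.0
```

{"op": "play_rows", "data": {"motion": [[[0,0,0],[0,0,0]],[[0,0,0],[0,0,0]],[[0,0,0.09],[0,0,0]],[[0,0,0.15],[0,0,0]],[[0,0,0.15],[0,0,0]],[[0,0,0.15],[0,0,0]],[[0,0,0.16],[0,0,0]],[[0,0,0.17],[0,0,0]],[[0,0,0.18],[0,0,0]],[[0,0,0.1906],[0,0,0]],[[0,0,0.1906],[0,0,0]],[[0,0,0.1906],[0,0,0]]]}}

```text
time: 19.85
eef_pos: [503.8, -5.3, 52.7]
orientation: [-0.097, 0.995, 0.0, -0.0]
wrist_force: [0.5, 1.3, -0.9]
finger_gap: 0.41
grasp_force: 20.0
```

{"op": "play_rows", "data": {"motion": [[[0,0,0],[0,0,0]],[[0,0,0],[0,0,0]],[[0,0,0],[0,0,0]],[[0,0,0],[0,0,0]],[[0,0,0],[0,0,0]],[[0,0,-0.1],[0,0,0]],[[0,0,-0.25],[0,0,0]],[[0,0,-0.3],[0,0,0]],[[0,0,-0.3],[0,0,0]]], "claw": -0.3}}

```text
time: 20.75
eef_pos: [506.1, -5.9, 145.9]
orientation: [-0.097, 0.995, -0.001, 0.003]
wrist_force: [-0.2, -0.6, 0.7]
finger_gap: 0.648
grasp_force: 0.0
```

{"op": "play_rows", "data": {"motion": [[[-0.0546,-0.9649,0.1093],[0,0,-0.0928]],[[-0.0546,-0.9649,0.1093],[0,0,-0.0928]],[[-0.0546,-0.9649,0.1093],[0,0,-0.0928]],[[-0.0546,-0.9649,0.1093],[0,0,-0.0928]],[[-0.0546,-0.9649,0.1093],[0,0,-0.0928]],[[-0.0546,-0.9649,0.1093],[0,0,-0.0928]],[[-0.0546,-0.9649,0.1093],[0,0,-0.0928]],[[-0.0546,-0.9649,0.1093],[0,0,-0.0928]],[[-0.0546,-0.9649,0.3927],[0,0,-0.0928]],[[-0.0546,-0.9649,0.3927],[0,0,-0.0928]],[[-0.0546,-0.9649,0.3927],[0,0,-0.0928]],[[-0.0546,-0.9649,0.3927],[0,0,-0.0928]]], "claw": -0.8}}

```text
time: 21.95
eef_pos: [575.5, -284.4, 25.0]
orientation: [-0.379, 0.925, 0.001, -0.001]
wrist_force: [0.8, 0.2, 1.5]
finger_gap: 0.901
grasp_force: 0.0
```

```bash
python3 - <<'E'
from vis import *
im=capture("top"); im2=capture("side"); px=proj([[503.9,-5.4,58]],"top")[0]; print(get_obs()["eef_pos"])
u,w,o,b=masks(im,"blue",px); r=fit2(u,w,o,"top",(504,-5),50); print(np.round(r[:3],3))
q=((proj(place(np.array(box(54,38,50,50),float),503.9,-5.4,np.radians(11.1)),"top")+.5-o)*S)[[0,1,3,2]]; cv2.polylines(b,[q.astype(np.int32)],True,(0,255,255),1)
s=cv2.resize(im2[180:380,220:440],(480,320),interpolation=cv2.INTER_CUBIC)
cv2.imwrite("pics/b1.png",cv2.cvtColor(np.hstack([b,s]),cv2.COLOR_RGB2BGR))
E
```

```text
[ 577.47137704 -286.38565281   27.73117666]
[[ 7.00000e-03  5.03673e+02 -5.82500e+00  1.15290e+01  2.33800e+00]
 [ 7.00000e-03  5.03664e+02 -5.73400e+00  1.15290e+01  2.34700e+00]
 [ 7.00000e-03  5.03520e+02 -5.59900e+00  1.13090e+01  2.45700e+00]]
```

View pics/b1.png

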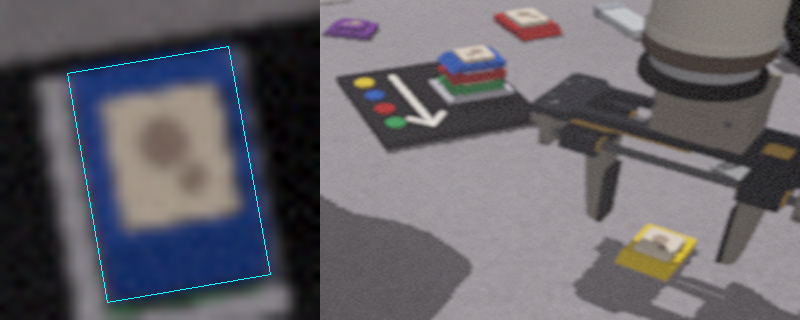

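Blue is on the outline at (503.7, −5.8), and the pile stands straight in the side view at (472,70). Yellow at (657,250) is between the fingers.

{"op": "play_rows", "data": {"motion": [[[0,0,0.05],[0,0,0]],[[0,0,0.075],[0,0,0]],[[0,0,0.075],[0,0,0]],[[0,0,0.075],[0,0,0]],[[0,0,0.075],[0,0,0]]]}}

```text
time: 22.55
eef_pos: [576.0, -286.3, 2.8]
orientation: [-0.378, 0.926, -0.0, -0.0]
wrist_force: [-0.3, -0.7, 0.6]
finger_gap: 0.899
grasp_force: 0.0
```

{"op": "play_rows", "data": {"motion": [[[0,0,0],[0,0,0]],[[0,0,0],[0,0,0]],[[0,0,0],[0,0,0]],[[0,0,0],[0,0,0]],[[0,0,0],[0,0,0]],[[0,0,0],[0,0,0]],[[0,0,0],[0,0,0]],[[0,0,0],[0,0,0]],[[0,0,0],[0,0,0]],[[0,0,0],[0,0,0]]], "claw": 1, "grip_force": 20}}

```text
time: 23.55
eef_pos: [575.8, -286.0, 2.5]
orientation: [-0.378, 0.926, -0.0, -0.0]
wrist_force: [0.3, -0.0, 0.7]
finger_gap: 0.41
grasp_force: 20.0
```

```bash
echo "575.7 -286.3 2.5 224.51">cmd.txt; python3 plan.py 575.7,-286.3,130,224.5 503.9,-5.4,130,191.1; python3 plan.py 503.9,-5.4,82,191.1 503.9,-5.4,68.8,191.1; 
```

```text
[[0.0, 0.0, -0.425], [0, 0, np.float64(0.0)]] rows~ 3.0
[[-0.4857, 0.8355, -0.425], [0, 0, np.float64(0.0928)]] rows~ 7.0
cmd [503.9   -5.41 130.   191.1 ]
[[-0.0, 0.0, 0.16], [0, 0, np.float64(0.0)]] rows~ 1.0
[[-0.0, 0.0, 0.204], [0, 0, np.float64(0.0)]] rows~ 2.0
cmd [503.9   -5.41  68.8  191.1 ]
```

{"op": "play_rows", "data": {"motion": [[[0,0,-0.12],[0,0,0]],[[0,0,-0.25],[0,0,0]],[[0,0,-0.425],[0,0,0]],[[0,0,-0.425],[0,0,0]],[[-0.4857,0.8355,-0.425],[0,0,0.0928]],[[-0.4857,0.8355,-0.425],[0,0,0.0928]],[[-0.4857,0.8355,-0.425],[0,0,0.0928]],[[-0.4857,0.8355,-0.425],[0,0,0.0928]],[[-0.4857,0.8355,-0.425],[0,0,0.0928]],[[-0.4857,0.8355,-0.425],[0,0,0.0928]],[[-0.4857,0.8355,-0.425],[0,0,0.0928]],[[-0.4857,0.8355,-0.425],[0,0,0.0928]]]}}

```text
time: 24.75
eef_pos: [504.2, -4.5, 129.5]
orientation: [-0.097, 0.995, -0.0, -0.0]
wrist_force: [0.1, -1.0, 0.0]
finger_gap: 0.41
grasp_force: 20.0
```

{"op": "play_rows", "data": {"motion": [[[0,0,0],[0,0,0]],[[0,0,0],[0,0,0]],[[0,0,0.09],[0,0,0]],[[0,0,0.16],[0,0,0]],[[0,0,0.16],[0,0,0]],[[0,0,0.16],[0,0,0]],[[0,0,0.175],[0,0,0]],[[0,0,0.185],[0,0,0]],[[0,0,0.195],[0,0,0]],[[0,0,0.204],[0,0,0]],[[0,0,0.204],[0,0,0]],[[0,0,0.204],[0,0,0]]]}}

```text
time: 25.95
eef_pos: [504.4, -5.0, 68.7]
orientation: [-0.096, 0.995, -0.0, -0.0]
wrist_force: [-0.3, -0.4, -1.0]
finger_gap: 0.412
grasp_force: 20.0
```

Release, rise, then back off sideways toward −y for a clear view.

{"op": "play_rows", "data": {"motion": [[[0,0,0],[0,0,0]],[[0,0,0],[0,0,0]],[[0,0,0],[0,0,0]],[[0,0,0],[0,0,0]],[[0,0,0],[0,0,0]],[[0,0,-0.1],[0,0,0]],[[0,0,-0.25],[0,0,0]],[[0,0,-0.4],[0,0,0]],[[0,0,-0.4],[0,0,0]],[[0,0,-0.4],[0,0,0]]], "claw": -0.3}}

```text
time: 26.95
eef_pos: [505.2, -5.1, 189.8]
orientation: [-0.096, 0.995, -0.001, 0.001]
wrist_force: [-0.0, 0.3, -0.4]
finger_gap: 0.65
grasp_force: 0.0
```

{"op": "play_rows", "data": {"motion": [[[0,-0.8,0],[0,0,0]],[[0,-0.8,0],[0,0,0]],[[0,-0.8,0],[0,0,0]],[[0,-0.8,0],[0,0,0]],[[0,-0.8,0],[0,0,0]],[[0,-0.8,0],[0,0,0]],[[0,-0.8,0],[0,0,0]],[[0,-0.8,0],[0,0,0]],[[0,-0.8,0],[0,0,0]]]}}

```text
time: 27.85
eef_pos: [550.1, -238.8, 188.2]
orientation: [-0.097, 0.995, 0.0, -0.001]
wrist_force: [-0.7, -0.8, -0.1]
finger_gap: 0.651
grasp_force: 0.0
```

```bash
python3 - <<'E'
from vis import *
im=capture("top"); im2=capture("side"); px=proj([[503.9,-5.4,74]],"top")[0]; print(get_obs()["eef_pos"])
u,w,o,b=masks(im,"yellow",px); r=fit2(u,w,o,"top",(504,-5),66); print(np.round(r[:3],3))
q=((proj(place(np.array(box(54,38,66,66),float),503.9,-5.4,np.radians(11.1)),"top")+.5-o)*S)[[0,1,3,2]]; cv2.polylines(b,[q.astype(np.int32)],True,(0,0,255),1)
s=cv2.resize(im2[140:300,200:400],(400,320),interpolation=cv2.INTER_CUBIC)
cv2.imwrite("pics/y1.png",cv2.cvtColor(np.hstack([b,s]),cv2.COLOR_RGB2BGR))
E
```

```text
[ 550.37684039 -239.23323415  188.715654  ]
[[ 2.30000e-02  5.03955e+02 -5.48600e+00  1.24740e+01  2.06600e+00]
 [ 2.30000e-02  5.03759e+02 -5.60600e+00  1.22720e+01  2.12600e+00]
 [ 2.30000e-02  5.03866e+02 -5.53700e+00  1.15650e+01  1.98300e+00]]
```

View pics/y1.png

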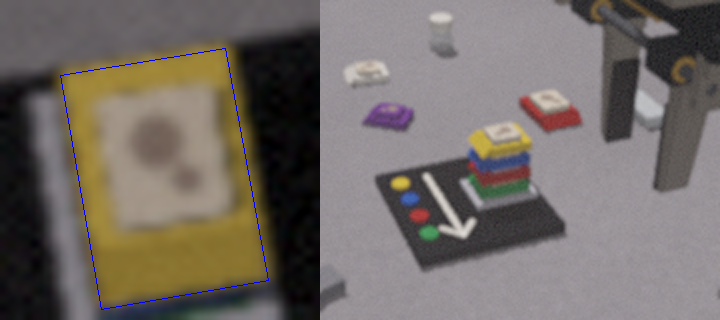

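The pile reads yellow, blue, red, green from top to bottom. It is straight and square on the pad, wax up, and the gripper is clear of it.

```bash
python3 -c "
from rig import *
print(job_done())"
```

```text
the job is handed in; nothing more can be done
None
```

The job is handed in: the four blocks are piled on the pad from the bottom green, red, blue, yellow, wax side up, each layer within about 1 mm of the pad centre by the top camera; the white block and the look-alikes were not moved, and it took about 28 s of the 104 s.

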